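# Pin the gate bar of the shaker shut

## Task

Get the shaker ready to run: swing its gate bar shut in front of the vial box until its end stands in the fork, then work the bar along its length by the black knob until the eye in its end lines up with the fork's holes, and thread the red-headed pin down through fork and eye until its collar sits fully home on the fork. Feel your way and never force the pin; leave the vial box and the tip box where they stand.

Things in the scene. Friction and masses are not known exactly. Their poses are not given: they have to be found in the camera images.
- shaker: Low white orbital shaker, 208 x 210 x 76 mm high, fixed on the bench; origin under its centre, front (control panel) to its -x, z up. The vial box stands on its platform. Along its left (+y) edge: pivot post at the back, steel fork at the front, gate bar between. A black bush 22 mm tall at [-0.092, 0] on the platform keeps the pin upright; fingers have most room along the shaker's y.
- clevis_hole (a point): Centre of the hole's mouth on top of the fork, at [-0.095, 0.080, 0.126] in the shaker's frame. Upright hole 9.9 mm wide through the upper lug (126 down to 112 mm high) and the lower one (96 to 76 mm); the bar's eye enters the gap between from +y. A sprung ball in the lower hole mostly stops a dropped pin 4 to 10 mm short of home; a push of up to 12 N brings it past.
- gate_swivel: Swivel on the pivot post with the gate bar it carries, a round rod ending in a dark eye 25 mm across, 12 mm thick (98 to 110 mm high), hole 12.4 mm. Origin on the upright swing axis, at [0.078, 0.080, 0.104] in the shaker's frame; the bar runs along its -x. Shut, against its stop, its axes are parallel to the shaker's; found swung out 0.35 to 0.75 rad to +y, stays where left (0.05 N m).
- knob_mid (a point): Middle of the black knob (18 mm across, 30 tall, middle 150 mm high) clamped on the gate bar, no one knows where: the eye's centre lies 54 to 86 mm farther along. The bar slides lengthwise in the swivel, 10 mm either way of where the eye meets the fork's holes, against 3 N of friction; found drawn back (to the pivot) 6.5 to 10 mm. Bar shut: y is 0.080 in the shaker's frame.
- pin: Clevis pin 68 mm long, 60 to 105 g, z up along it; origin at the tip of its round nose; shank 9 mm wide. 15 mm collar at 44 mm, above it a red head 22 mm across to hold, 49 to 68 mm. Starts upright in the bush. Origin height: 76 mm in the bush, 110 resting on the eye not aligned, 86 to 92 held up by the sprung ball, 82 fully home.
- vial_box: Lilac vial box with clear lid, 138 x 132 x 62 mm, loose on the platform beside the gate bar; origin under its centre.
- tip_box: Blue pipette-tip box, 82 x 122 x 82 mm, on the bench right of the shaker; a bystander.
Mind the look-alikes: they are no part of the job. There is more than one size of the pin; the one meant has the size given above.

How it is judged:
By the outcome, as a careful person would: the job done as asked, in the order asked, and still so for the second after the job is handed in, with the robot touching nothing.
It also fails if it takes over 72 s, if anything falls off the work surface, if the arm or the gripper's body presses on something with over 40 N, if the wrist force passes 120 N, or if a joint passes its speed limit or range.

## Robot

A 6-joint arm with a two-finger parallel gripper is mounted at the origin on a cart in front of the work surface, level with it; the furniture and walls round the work are solid. World frame = base frame: x ahead of the robot, y to its left, z up, the work surface at z = 0. Lengths are in m, angles in rad, forces in N, time in s.
With the tool pointing down it reaches from about 0.275 to 0.875 m from the base axis. Payload 12.5 kg.
Tool frame: the origin (TCP) lies on the centre line of the jaws, within the pads' length; the fingertips stand r.finger_overhang ahead of it and the grasp point (between the pads) lies 3 mm ahead of it (r.finger_overhang is the distance from the TCP to the fingertips, in m); z points along the fingers, y is the direction in which the jaws open and shut (so a half turn about z gives the same grasp; the last joint's range is limited). The gripper opens to 85 mm and grips with 20 to 120 N. Pads are 22 mm wide; open, the fingers measure 114 mm over their backs; the gripper's body (76 mm by 85 mm) begins 54 mm behind the grasp point. The pads swing forward as they close: fully open they stand 13 mm farther back than shut.
Start: joints at [1.128, 0.351, 1.652, -0, 1.139, -0.085], TCP at [0.193, 0.515, 0.253] pointing down, gripper open.
Joint ranges: [-2.75, 2.75], [-0.79, 2.1], [0.01, 2.65], [-1.57, 4.71], [0.07, 3.14], [-2.87, 2.87]. Speed limits (rad/s): [2.22, 2.22, 2.79, 3.14, 3.14, 3.14].

## Interface

Orientations are given as a unit quaternion [x, y, z, w].
In Python, from cell import r, optics gives the robot as it stands. The module is installed in compiled form; this text tells all that it offers. Calls block until the motion is done:
- r.move_to(position, orientation): joint-space move of the TCP to a pose.
- r.move_linear(position, rot=None, vel=0.15): straight line of the TCP; rot=None keeps the orientation; vel is the mean speed in m/s.
- r.set_joints(angles): joint-space move.
- r.set_gripper(opening, squeeze=None): opening from 0.0 (shut) to 1.0 (fully open); squeeze is the grip in N (None keeps the last); returns when the fingers have stopped.
- r.sleep(seconds).
- r.inverse_kinematics(position, orientation): joint angles nearest the present ones, or None.
- optics.get_image(name): name is "scene" or "top" or "wrist"; returns a dict with "pixels" (480x640x3 uint8, red, green, blue), "depth" (480x640 float32, m along the optical axis (not along the pixel's ray), 0 where there is no reading), "fx", "fy", "cx", "cy" (pixels), "D" ([k1, k2, p1, p2, k3] as OpenCV has them; the pictures are not rectified), "camera_from_world" (4x4, takes a point from world to camera coordinates); the wrist camera has in their place "mount" (4x4, takes a point from camera to tool coordinates, whose origin is the TCP and whose axes are the flange's). Camera axes: x right, y down, z forward; pixel columns grow to the right and rows downward; lengths in m; the calibration is good to about 2 mm. A picture is of the moment at which its call begins: read the wrist's pose just before it.
A pose or a line that the arm cannot do raises r.PlanningError and nothing moves.
- r.hand_in(): hands the job in, once; it reports no verdict.
Readings, each from a call of its own:
- r.current_t(): time.
- r.current_q(): joint angles.
- r.current_qvel(): joint speeds.
- r.current_effort(): joint torques, N m.
- r.current_tool_pos(): TCP position.
- r.current_ee_rot(): TCP orientation.
- r.current_contact_force(): force on the tool from outside, world axes, zero at the start.
- r.current_torque(): the same for the moment, N m.
- r.current_opening(): opening from 0.0 (shut) to 1.0 (fully open).
Only numpy, scipy, OpenCV 4.12 (cv2) and the standard library are available. Lean on these libraries where they do the work, as an engineer would, in place of code of your own. Each camera call takes 0.05 s, during which the arm holds its last target. There are 200 camera calls.

## Working session

There is one attempt and no reset: what is moved stays moved. The work goes in short steps, each a Python script; the robot and the scene stay as the last script left them, time stands still between calls to the robot, and variables do not carry over. Pictures are saved under pics/ and viewed, about 8 in all and at most 12, crops included, and the job is handed in when it is done.

```bash
mkdir -p pics; cat > h.py <<'E'
import numpy as np, cv2
from cell import r, optics
from scipy.spatial.transform import Rotation as R
def grab(n):
    p=np.array(r.current_tool_pos()); q=R.from_quat(r.current_ee_rot()).as_matrix()
    d=optics.get_image(n)
    if n=="wrist":
        T=np.eye(4);T[:3,:3]=q;T[:3,3]=p
        d["wfc"]=T@np.array(d["mount"])
    else: d["wfc"]=np.linalg.inv(np.array(d["camera_from_world"]))
    d["K"]=np.array([[d["fx"],0,d["cx"]],[0,d["fy"],d["cy"]],[0,0,1]]); d["D"]=np.array(d["D"],float)
    return d
def save(d,f): cv2.imwrite("pics/"+f,d["pixels"][:,:,::-1]); np.save("pics/"+f+".npy",d,allow_pickle=True)
def load(f): return np.load("pics/"+f+".npy",allow_pickle=True).item()
def ray(d,u,v):
    n=cv2.undistortPoints(np.array([[[u,v]]],float),d["K"],d["D"])[0,0]
    return d["wfc"][:3,3], d["wfc"][:3,:3]@np.array([n[0],n[1],1])
def at_z(d,u,v,z):
    o,k=ray(d,u,v); return o+k*(z-o[2])/k[2]
def at_depth(d,u,v):
    o,k=ray(d,u,v); return o+k*float(d["depth"][int(round(v)),int(round(u))])
def proj(d,P):
    c=np.linalg.inv(d["wfc"]); rv=cv2.Rodrigues(c[:3,:3])[0]
    return cv2.projectPoints(np.array(P,float).reshape(-1,1,3),rv,c[:3,3],d["K"],d["D"])[0][:,0]
def crop(d,u0,v0,u1,v1,s,f): cv2.imwrite("pics/"+f,cv2.resize(d["pixels"][v0:v1,u0:u1,::-1],None,fx=s,fy=s,interpolation=cv2.INTER_CUBIC))
def down(yaw): # tool z down, tool y axis at angle yaw+90.. : tool x=(cos,sin), y = z x x
    return (R.from_euler('z',yaw)*R.from_euler('x',np.pi)).as_quat()
E
python3 - <<'E'
from h import *
for n in("scene","top","wrist"): save(grab(n),n+"0.png")
a=[cv2.imread(f"pics/{n}0.png") for n in("scene","top")]
print(r.finger_overhang,r.current_t(),r.current_ee_rot(),R.from_quat(r.current_ee_rot()).as_matrix().round(2))
E
```

```text
0.022 0.15 [ 1.77950355e-01  9.84039373e-01 -4.13816289e-04 -1.11523584e-04] [[-0.94  0.35 -0.  ]
 [ 0.35  0.94 -0.  ]
 [ 0.   -0.   -1.  ]]
```

View pics/top0.png

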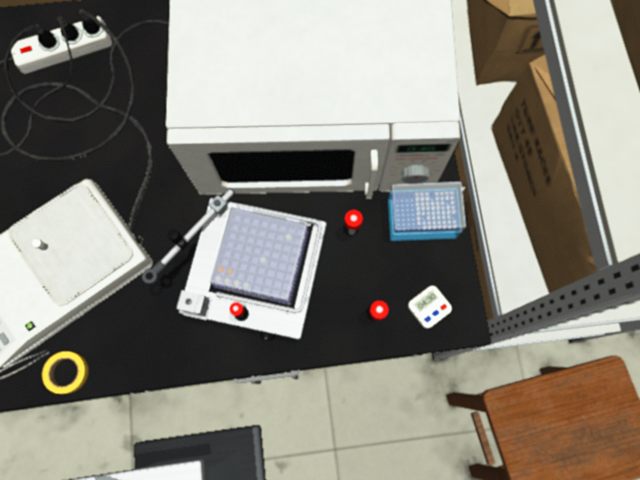

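View pics/scene0.png

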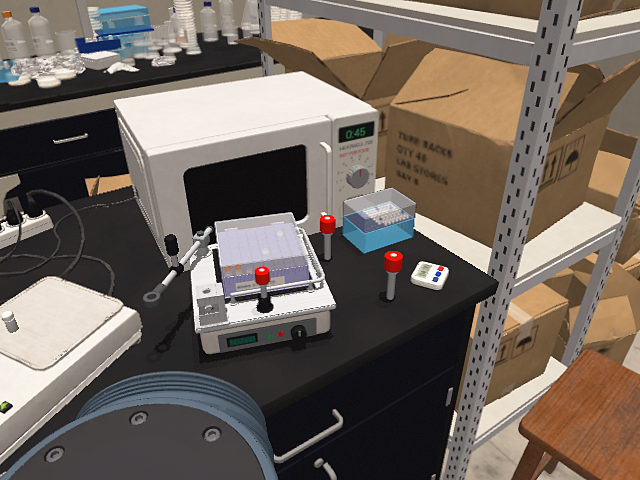

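Top: pins at (237,310) (in shaker's bush), (353,218) and (379,310) (on the bench, look-alikes). I choose (237,310). Gate bar: pivot (217,203), knob ~(178,240), eye (150,275), fork (193,303). Close crop next.

```bash
python3 - <<'E'
from h import *
d=load("top0.png"); crop(d,130,180,340,345,3.8,"c1.png")
def p(s,u,v,z): print(s,at_z(d,u,v,z).round(4),"depthpt",at_depth(d,u,v).round(4))
p("pin",237,309,.144);p("fork",193,303,.126);p("pivot",217,203,.115);p("eye",150,275,.11);p("knob",176,238,.165)
for s,a in(("sc",(200,205)),("FL",(180,307)),("FR",(299,337)),("BR",(326,221))): p(s,*a,.076)
E
```

```text
pin [ 0.3752 -0.2647  0.144 ] depthpt [ 0.3752 -0.2648  0.1445]
fork [ 0.3969 -0.1934  0.126 ] depthpt [ 0.3968 -0.1936  0.127 ]
pivot [ 0.5635 -0.2442  0.115 ] depthpt [ 0.562  -0.2449  0.1195]
eye [ 0.4554 -0.1238  0.11  ] depthpt [ 0.481  -0.0934 -0.0009]
knob [ 0.4969 -0.1827  0.165 ] depthpt [ 0.2295 -0.3915  1.0875]
sc [ 0.5771 -0.2084  0.076 ] depthpt [ 0.604  -0.1943 -0.0024]
FL [ 0.4018 -0.161   0.076 ] depthpt [ 0.3934 -0.1722  0.125 ]
FR [ 0.3256 -0.3538  0.076 ] depthpt [ 0.3257 -0.3537  0.0749]
BR [ 0.5194 -0.4243  0.076 ] depthpt [ 5.411e-01 -4.268e-01  2.000e-04]
```

View pics/c1.png

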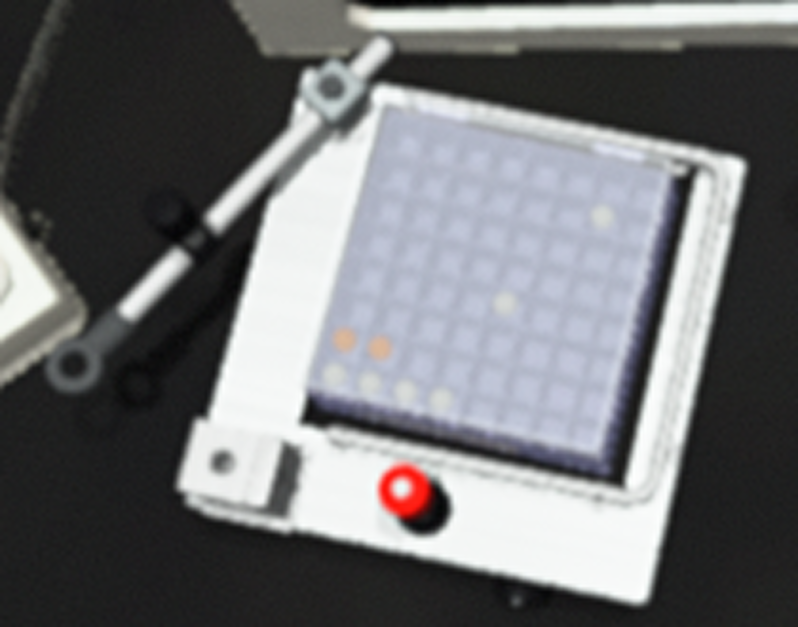

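```bash
cat >> h.py <<'E'
def fit(Ps,Pw):
    Ps=np.array(Ps)[:,:2];Pw=np.array(Pw)[:,:2];a=Ps-Ps.mean(0);b=Pw-Pw.mean(0)
    t=np.arctan2((a[:,0]*b[:,1]-a[:,1]*b[:,0]).sum(),(a*b).sum()); M=np.array([[np.cos(t),-np.sin(t)],[np.sin(t),np.cos(t)]])
    o=Pw.mean(0)-M@Ps.mean(0); return t,o,(Ps@M.T+o-Pw)
def S(t,o,x,y): return np.array(o)+np.array([[np.cos(t),-np.sin(t)],[np.sin(t),np.cos(t)]])@[x,y]
E
python3 - <<'E'
from h import *
d=load("top0.png")
H=at_z(d,188.9,301.6,.126);P=at_z(d,217.6,202.9,.1195);N=at_z(d,236.6,309,.144)
E=at_z(d,149.2,276.3,.11);k=at_z(d,173.4,235.8,.165)
t,o,e=fit([[-.095,.08],[.078,.08],[-.092,0]],[H,P,N]);print("yaw",t,"o",o,e.round(4))
print(H,P,N,E,k, "bar th",np.arctan2(*(E-P)[1::-1]),np.arctan2(*(k-P)[1::-1]),"Rk",np.linalg.norm((k-P)[:2]),"Re",np.linalg.norm((E-P)[:2]))
th=np.arctan2(*(E-P)[1::-1]); q=down(th-np.pi/2)
print(r.inverse_kinematics([k[0],k[1],.30],q))
r.move_to([k[0],k[1],.30],q)
save(grab("wrist"),"w1.png"); print(r.current_t(), r.current_q())
E
```

```text
yaw -0.34547129933189924 o [ 0.46193433 -0.29484068] [[-0.0004 -0.0003]
 [ 0.0004 -0.0001]
 [ 0.      0.0004]]
[ 0.4000652  -0.18706629  0.126     ] [ 0.56203457 -0.24588636  0.1195    ] [ 0.37532579 -0.26411105  0.144     ] [ 0.45337854 -0.12234763  0.11      ] [ 0.5009769  -0.17893184  0.165     ] bar th 2.2921862733976734 2.310162240644132 Rk 0.09061427559706196 Re 0.16452341260118866
[-4.30566603e-01  2.72435051e-01  1.64025831e+00 -4.44089210e-16
  1.22889929e+00  4.18839777e-01]
2.8833 [-4.29471244e-01  2.72500641e-01  1.64031621e+00  9.63290565e-05
  1.22885793e+00  4.18770584e-01]
```

View pics/w1.png

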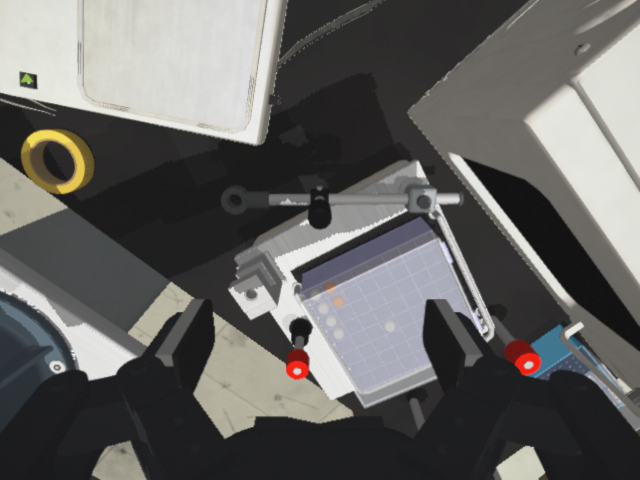

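```bash
python3 - <<'E'
from h import *
d=load("w1.png"); crop(d,200,150,480,310,2.8,"c2.png")
for s,u,v,z in(("eye",234,199,.11),("piv",422,199,.1195),("knobtop",319,214,.165),("fork",251,294,.126),("pin",297,370,.144)):
    print(s,at_z(d,u,v,z).round(4),at_depth(d,u,v).round(4))
E
```

```text
eye [ 0.4565 -0.1193  0.11  ] [ 0.4185 -0.1176 -0.0007]
piv [ 0.5647 -0.2385  0.1195] [ 0.5647 -0.2389  0.1186]
knobtop [ 0.5072 -0.1733  0.165 ] [ 0.5073 -0.1732  0.1652]
fork [ 0.4018 -0.1844  0.126 ] [ 0.3976 -0.186   0.1183]
pin [ 0.3777 -0.2606  0.144 ] [ 0.3785 -0.26    0.1452]
```

View pics/c2.png

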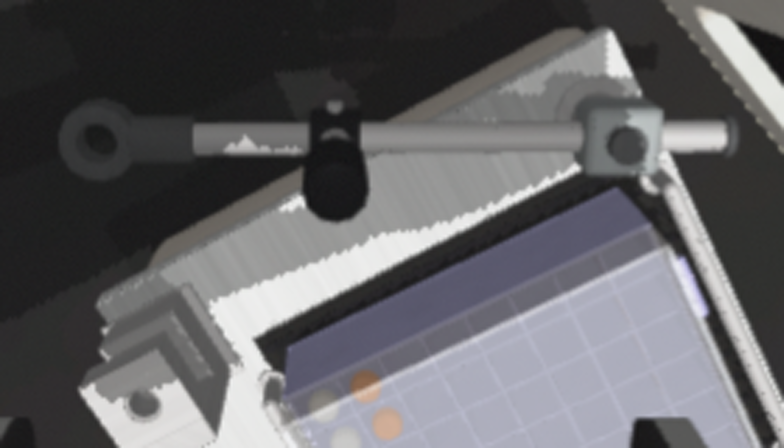

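```bash
cat >> h.py <<'E'
F=lambda: np.array(r.current_contact_force())
E
python3 - <<'E'
from h import *
d=load("w1.png"); g=lambda u,v,z: at_z(d,u,v,z)[:2]
H=g(251,294,.126);P=g(423.9,201.8,.1195);N=g(297,370,.144);E=g(234.6,198.9,.11);k=g(320,217.5,.165)
t,o,e=fit([[-.095,.08],[.078,.08],[-.092,0]],[H,P,N]);print("wrist: yaw",t,"o",o,e.round(4))
u=(E-P)/np.linalg.norm(E-P); print("Re",np.linalg.norm(E-P),"Rk",(k-P)@u,"perp",np.cross(u,k-P),"th",np.arctan2(u[1],u[0]))
kk=(k+[.5010,-.1789])/2; print("knob",kk)
r.set_gripper(.6)
r.move_linear([*kk,.20],vel=.15); r.move_linear([*kk,.163],vel=.06); print(F().round(2))
r.set_gripper(0,squeeze=40); r.sleep(.2)
print(r.current_opening(),F().round(2),r.current_tool_pos(),r.current_t())
# pull back toward the pivot to the rear stop
th=2.297; b=np.array([np.cos(th),np.sin(th)]); p0=np.array(r.current_tool_pos())
for i in range(1,14):
    r.move_linear([*(kk-b*i*.0005),.163],vel=.02)
    f=F(); print(i, (f[:2]@b).round(2), (f[:2]@[-b[1],b[0]]).round(2),f[2].round(2), ((np.array(r.current_tool_pos())-p0)[:2]@b*1e3).round(2))
    if f[:2]@b>8: break
print(r.current_tool_pos(),r.current_t())
E
```

```text
wrist: yaw -0.33837618194175356 o [ 0.46442945 -0.29122804] [[-0.0004  0.0002]
 [ 0.0005 -0.0001]
 [-0.0001 -0.0001]]
Re 0.16229903628557688 Rk 0.08806680242483489 perp 0.00027863867610074255 th 2.2923955399203173
knob [ 0.50335749 -0.17723975]
[-0.16  0.36 -0.36]
0.19433171949217268 [-1.31  1.25  4.17] [ 0.50342848 -0.17723613  0.16319441] 5.5
1 3.87 -0.63 4.29 -0.4
2 4.63 -0.07 5.56 -0.7
3 7.32 -0.45 7.75 -0.82
4 10.11 -0.28 7.97 -0.91
[ 0.50397113 -0.17796844  0.16289233] 6.5<stdin>:5: DeprecationWarning: Arrays of 2-dimensional vectors are deprecated. Use arrays of 3-dimensional vectors instead. (deprecated in NumPy 2.0)
```

```bash
cat >> h.py <<'E'
T0,O0=-.342,np.array([.4632,-.2930])
E
python3 - <<'E'
from h import *
P=S(T0,O0,.078,.08); k=np.array(r.current_tool_pos())[:2]; v=k-P
th0=np.arctan2(v[1],v[0]); R0=np.linalg.norm(v)+.0015; b0=2.2923
print("P",P,"th0",th0,"R",R0)
end=T0+np.pi; n=14; tot=end-b0+.05; trip=False
seq=list(np.linspace(0,end-b0-.04,9))+list(np.arange(end-b0-.03,end-b0+.06,.01))
for a in seq[1:]:
    th=th0+a; p=P+R0*np.array([np.cos(th),np.sin(th)])
    r.move_linear([*p,.1635],rot=down(b0+a-np.pi/2),vel=.06)
    f=F(); u=np.array([np.cos(th),np.sin(th)]); w=np.array([-u[1],u[0]])
    c=np.array(r.current_tool_pos())[:2]-P
    print(round(b0+a-end,3),"rad",(f[:2]@u).round(2),"tan",(f[:2]@w).round(2),"z",f[2].round(2),"th",(np.arctan2(c[1],c[0])-th0+b0-end).round(4))
    if f[:2]@w<-7: break
save(grab("wrist"),"w2.png");save(grab("top"),"top2.png");print(r.current_t(),r.current_tool_pos(),r.current_torque())
E
```

```text
P [ 0.56351245 -0.24379215] th0 2.306123621150569 R 0.09025769648738216
-0.449 rad 1.17 tan -0.36 z 1.8 th -0.4475
-0.39 rad 0.68 tan 0.43 z 0.85 th -0.3903
-0.332 rad 0.43 tan -0.15 z -0.09 th -0.3329
-0.274 rad -0.41 tan -0.38 z 0.12 th -0.2749
-0.215 rad -1.6 tan -0.76 z -0.56 th -0.2166
-0.157 rad -1.46 tan 0.48 z -0.6 th -0.1582
-0.098 rad -3.09 tan -0.17 z -0.14 th -0.1001
-0.04 rad -2.93 tan -0.91 z -0.36 th -0.0415
-0.03 rad -2.92 tan 0.21 z -1.17 th -0.0313
-0.02 rad -2.45 tan -0.88 z -1.29 th -0.02
-0.01 rad -2.88 tan 0.05 z -0.42 th -0.0094
0.0 rad -2.19 tan -2.51 z -0.84 th -0.0017
0.01 rad -2.45 tan -5.0 z -0.72 th 0.0063
0.02 rad -3.92 tan -7.43 z -0.27 th 0.0134
10.1 [ 0.47762054 -0.21580361  0.16345613] [ 0.92009623 -0.93273709 -0.13550926]
```

```bash
python3 - <<'E'
from h import *
end=T0+np.pi; b=np.array([np.cos(end),np.sin(end)]); w=np.array([-b[1],b[0]])
q=down(end-np.pi/2); p=np.array(r.current_tool_pos())[:2]-w*.0006
r.move_linear([*p,.1635],rot=q,vel=.02); p0=np.array(r.current_tool_pos())[:2]; log=[]
for i in range(1,16):
    r.move_linear([*(p-b*i*.0005),.1635],vel=.03); f=F(); c=(np.array(r.current_tool_pos())[:2]-p0)@b
    log.append((c*1e3,f[:2]@b,f[:2]@w)); 
    if f[:2]@b>10: break
print(np.round(log,2)); stop=c+ .0001*(f[:2]@b-4)  # slip-free estimate at ~4 N
goal=stop+.010; cmd=goal
for i in range(4):
    r.move_linear([*(p+b*cmd),.1635],vel=.03); c=(np.array(r.current_tool_pos())[:2]-p0)@b; f=F()
    print("goal",goal*1e3,"c",c*1e3,f[:2]@b,f[:2]@w)
    if abs(goal-c)<.0002: break
    cmd+=goal-c
x=np.array(r.current_tool_pos());print(x,r.current_t(),"opening",r.current_opening()); np.save("knob.npy",x)
save(grab("top"),"top3.png"); save(grab("wrist"),"w3.png")
a=load("top3.png"); crop(a,160,180,300,340,4,"x.png")
A=cv2.imread("pics/x.png"); B=cv2.imread("pics/w3.png")[120:400,140:500]
B=cv2.resize(B,None,fx=.64,fy=.64); s=np.zeros((600,240+560,3),np.uint8); 
s=cv2.resize(A,(520,594)); 
cv2.imwrite("pics/c3.png",cv2.hconcat([s,cv2.copyMakeBorder(B,0,594-B.shape[0],0,0,cv2.BORDER_CONSTANT)]))
E
```

```text
[[-0.13  0.37 -5.16]
 [-0.35  1.91 -5.57]
 [-0.79  2.9  -4.9 ]
 [-1.29  2.7  -4.93]
 [-1.78  2.66 -4.69]
 [-2.02  4.08 -5.29]
 [-2.12  6.97 -5.12]
 [-2.22  9.14 -5.25]
 [-2.32 11.11 -4.46]]
goal 8.394922556176185 c 8.648689120776927 0.19942635870317685 -5.376076273355629
goal 8.394922556176185 c 8.584521829759597 1.414676409282268 -4.219749288775133
[ 0.46971467 -0.21218709  0.1633401 ] 13.4333 opening 0.193065837557876
```

View pics/c3.png

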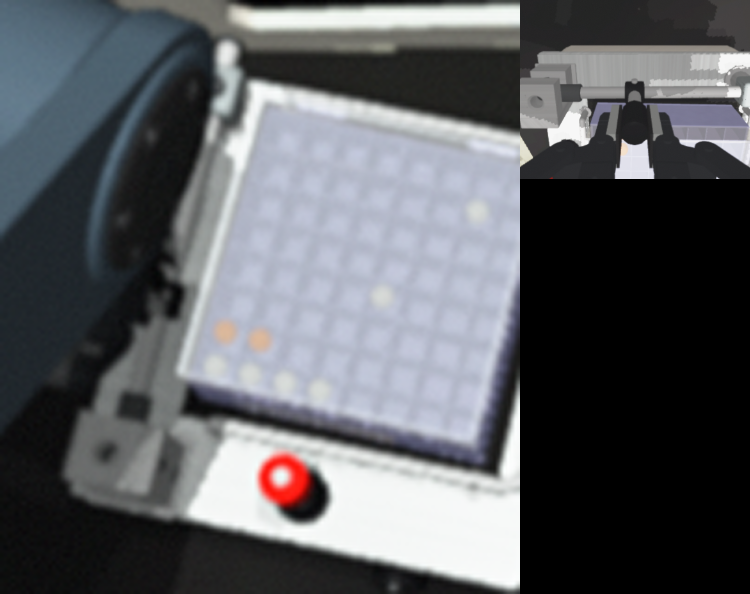

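```bash
python3 - <<'E'
from h import *
end=T0+np.pi; b=np.array([np.cos(end),np.sin(end)]); w=np.array([-b[1],b[0]])
x=np.array(r.current_tool_pos())
tgt=x[:2]-b*.00055
c=tgt-w*.0004
for i in range(3):
    r.move_linear([*c,.1635],vel=.02); e=(tgt-np.array(r.current_tool_pos())[:2])@b; print("err mm",e*1e3,(F()[:2]@b),(F()[:2]@w))
    if abs(e)<1.5e-4: break
    c=c+b*e
r.set_gripper(.45); print(F().round(2)); 
p=np.array(r.current_tool_pos()); r.move_linear([p[0],p[1],.22],vel=.15)
H=S(T0,O0,-.095,.08); m=np.array(optics.get_image("wrist")["mount"]); print(m.round(3))
for yaw in (T0+np.pi,T0,T0+np.pi/2):
    Rm=R.from_quat(down(yaw)).as_matrix(); off=Rm@m[:3,3]; 
    pos=[*(H-off[:2]),.25]; print(yaw,pos,off,r.inverse_kinematics(pos,down(yaw)))
E
```

```text
err mm -0.46545469767185144 3.2650845269690936 -3.137635353910095
err mm 0.31570177385995457 3.682629940219357 -3.582445061426195
err mm 0.28045020904473505 1.1516891350901812 -3.8138120021233903
[ 0.35 -0.63 -0.2 ]
[[-0.    -0.948 -0.317  0.082]
 [ 1.     0.    -0.001  0.   ]
 [ 0.001 -0.317  0.948 -0.121]
 [ 0.     0.     0.     1.   ]]
2.799592653589793 [np.float64(0.47770705864507856), np.float64(-0.21365444610548603), 0.25] [-0.07717546  0.02788164  0.12058243] [-0.5095396   0.30598602  1.72383602  0.          1.11177061 -1.73833593]
-0.342 [np.float64(0.3233561474802637), np.float64(-0.15789115757394048), 0.25] [ 0.07717546 -0.02788164  0.12058243] [-5.83819234e-01 -5.56590944e-03  2.09702428e+00 -4.44089210e-16
  1.05013428e+00  1.32897709e+00]
1.2287963267948965 [np.float64(0.3726499587968984), np.float64(-0.2629482574221207), 0.25] [0.02788164 0.07717546 0.12058243] [-0.71661909  0.18280939  1.88626028  0.          1.07252298 -0.37461909]
```

```bash
python3 - <<'E'
from h import *
r.move_to([.3726,-.2629,.25],down(T0+np.pi/2)); d=grab("wrist"); save(d,"w4.png")
H=S(T0,O0,-.095,.08); c=proj(d,[[*H,.126]])[0]; print(c,r.current_t())
u,v=np.clip(c.astype(int),60,[579,419]); crop(d,u-60,v-60,u+60,v+60,5,"c4.png")
E
```

```text
[319.49478975 106.03245532] 15.7833
```

View pics/c4.png

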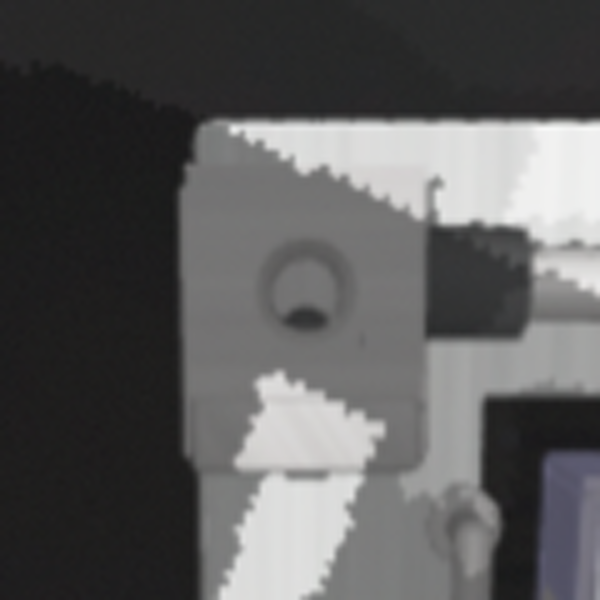

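Crop shows the fork from above: hole mouth at crop (305,290), the eye's neck entering at (475,282), box at lower right. Inside of hole is ambiguous; check depth there.

```bash
python3 - <<'E'
from h import *
d=load("w4.png"); print(d["wfc"][:3,3],S(T0,O0,-.095,.08))
for v in range(98,118,1): print(v,[round(float(at_depth(d,u,v)[2])*1e3) for u in range(308,334,2)], d["pixels"][v,320])
for n,z in(("mouth",.126),("upper bottom",.112),("eye top",.11),("low lug",.096),("bottom",.076)): print(n,proj(d,[[*S(T0,O0,-.095,.08),z]])[0])
E
```

```text
[ 0.40016954 -0.18600226  0.37016959] [ 0.4005316 -0.1857728]
98 [126, 126, 126, 124, 91, 76, 75, 81, 93, 125, 124, 127, 127] [111 111 110]
99 [124, 125, 126, 123, 77, 78, 77, 77, 88, 124, 124, 125, 126] [118 117 117]
100 [127, 126, 126, 93, 77, 76, 79, 79, 77, 94, 125, 126, 127] [117 117 116]
101 [127, 126, 125, 83, 77, 77, 77, 76, 78, 93, 125, 126, 126] [117 117 116]
102 [126, 126, 126, 77, 76, 77, 77, 77, 78, 86, 125, 126, 126] [117 117 117]
103 [126, 126, 124, 76, 77, 78, 78, 77, 78, 77, 125, 126, 126] [117 117 117]
104 [126, 127, 125, 76, 77, 77, 78, 77, 78, 78, 125, 126, 127] [117 116 116]
105 [126, 127, 123, 76, 78, 77, 78, 76, 79, 77, 125, 126, 125] [116 115 116]
106 [127, 126, 125, 76, 76, 77, 77, 77, 78, 77, 125, 125, 126] [108 107 108]
107 [126, 126, 125, 79, 77, 77, 77, 77, 77, 85, 125, 127, 126] [84 84 84]
108 [126, 126, 126, 77, 77, 91, 93, 91, 78, 93, 125, 126, 125] [56 56 57]
109 [370, 125, 126, 108, 91, 94, 92, 92, 76, 119, 126, 125, 126] [53 54 54]
110 [126, 125, 125, 126, 92, 93, 93, 94, 91, 125, 126, 126, 126] [56 57 57]
111 [125, 126, 126, 125, 109, 93, 94, 94, 119, 125, 126, 126, 127] [68 68 68]
112 [126, 126, 126, 126, 126, 115, 109, 120, 124, 126, 125, 126, 125] [92 91 91]
113 [126, 125, 126, 125, 124, 126, 125, 125, 126, 125, 126, 126, 126] [107 107 106]
114 [125, 127, 125, 125, 126, 126, 127, 125, 126, 126, 125, 126, 126] [111 110 110]
115 [126, 126, 127, 127, 126, 370, 126, 127, 126, 126, 126, 126, 125] [114 113 112]
116 [127, 126, 125, 127, 126, 125, 128, 127, 126, 126, 125, 127, 126] [115 115 114]
117 [126, 127, 126, 127, 126, 126, 125, 125, 126, 127, 126, 126, 126] [115 114 113]
mouth [319.49478975 106.03245532]
upper bottom [319.47218136 106.06286804]
eye top [319.4691503  106.06694541]
low lug [319.44917157 106.09382078]
bottom [319.4239305 106.1277751]
```

The view goes clear through to z=76 mm (dark patch at about 92 mm is the sprung ball), so the eye is aligned. Now the pin.

```bash
python3 - <<'E'
from h import *
N=S(T0,O0,-.092,0); q=down(T0); print(N)
r.set_gripper(.6); r.move_to([*N,.20],q); r.move_linear([*N,.146],vel=.08); print(F().round(2))
r.set_gripper(.0,squeeze=30); r.sleep(.2)
yv=np.array([-np.sin(T0),np.cos(T0)]); xv=np.array([np.cos(T0),np.sin(T0)])
print(r.current_opening(),r.current_opening()*85, "Fx",F()[:2]@xv,"Fy",F()[:2]@yv,F()[2],r.current_torque())
c=N.copy()
for i in range(4):
    fy=F()[:2]@yv; fx=F()[:2]@xv
    if abs(fy)<1 and abs(fx)<1: break
    c=c+yv*np.clip(fy*1e-4,-.001,.001)+xv*np.clip(fx*1e-4,-.001,.001); r.move_linear([*c,.146],vel=.02); print(c,F()[:2]@xv,F()[:2]@yv,F()[2])
x=np.array(r.current_tool_pos()); print(x,r.current_t()); np.save("pin0.npy",np.r_[c,x])
save(grab("wrist"),"w5.png")
E
```

```text
[ 0.37652811 -0.26214578]
[0.69 0.28 0.23]
0.24543129575319686 20.861660139021733 Fx 0.11751112420372738 Fy -1.6601039521033545 4.738160930251064 [-0.29788489  0.1544364   0.02596277]
[ 0.3764835  -0.26230612] 1.1826209107930734 -0.6962278618449815 5.5796822881581
[ 0.37657156 -0.26241137] 0.5580501473790639 -1.4062826874466567 5.214044042164942
[ 0.37657697 -0.26256257] -0.6221499887428282 -1.0491698393004234 6.281116399337971
[ 0.37648318 -0.26264055] 0.2155121438819807 1.120623077657683 7.073165350644214
[ 0.37663166 -0.26259877  0.14619593] 19.8667
```

```bash
python3 - <<'E'
from h import *
a=np.load("pin0.npy"); c=a[2:4]; q=down(T0)
r.move_linear([*c,.206],rot=q,vel=.10); r.sleep(.1); print("lift F",F().round(2),r.current_opening()*85)
d=S(T0,[0,0],-.003,.080); t=c+d
r.move_linear([*t,.206],vel=.12); r.move_linear([*t,.199],vel=.05); r.sleep(.1); f0=F(); print("hover",f0.round(2),r.current_tool_pos(),r.current_t())
xv=S(T0,[0,0],1,0);yv=S(T0,[0,0],0,1)
for z in np.arange(.197,.1515,-.0015):
    r.move_linear([*t,z],vel=.03); f=F()-f0; print(round(z-.07,4),round(r.current_tool_pos()[2]-.07,4),"x",(f[:2]@xv).round(2),"y",(f[:2]@yv).round(2),"z",f[2].round(2))
    if f[2]>3.5 or np.hypot(*f[:2])>5: break
print(r.current_t())
E
```

```text
lift F [-0.48  0.05 -1.51] 20.70782001428633
hover [ 1.15 -0.49 -0.7 ] [ 0.40055989 -0.18641105  0.19890763] 21.975
0.127 0.1269 x -1.24 y 0.25 z -0.31
0.1255 0.1254 x -0.88 y 0.06 z -0.61
0.124 0.1239 x -1.45 y -1.03 z 0.12
0.1225 0.1224 x -1.17 y 0.45 z -0.48
0.121 0.1209 x -1.23 y 0.85 z -1.4
0.1195 0.1194 x -0.64 y 0.99 z -0.38
0.118 0.1179 x -0.79 y 1.35 z -0.88
0.1165 0.1164 x -0.68 y 0.79 z -0.05
0.115 0.1149 x -1.26 y 0.98 z -0.88
0.1135 0.1134 x -1.11 y 1.44 z -1.81
0.112 0.1119 x -0.46 y 1.37 z -0.42
0.1105 0.1104 x -0.43 y 1.54 z -1.37
0.109 0.1089 x -1.86 y 2.79 z -0.79
0.1075 0.1074 x -1.57 y 1.94 z -1.02
0.106 0.1058 x -0.53 y 3.16 z -1.16
0.1045 0.1044 x -1.11 y 2.77 z -0.45
0.103 0.1029 x -0.86 y 3.52 z -0.8
0.1015 0.1014 x -0.65 y 3.68 z -0.17
0.1 0.0999 x -0.37 y 4.71 z -0.59
0.0985 0.0984 x -0.18 y 4.54 z -0.04
0.097 0.0969 x -1.27 y 4.66 z 0.31
0.0955 0.0954 x -1.04 y 5.42 z 0.26
27.475
```

```bash
python3 - <<'E'
from h import *
xv=S(T0,[0,0],1,0);yv=S(T0,[0,0],0,1); f0=np.array([0,0,-.9])
a=np.load("pin0.npy"); t=a[2:4]+S(T0,[0,0],-.003,.080); z=.1655
for i in range(40):
    f=F()-f0; t=t+np.clip(f[:2]*6e-5,-.0004,.0004)
    z-=.001 if z>.163 else .0006
    r.move_linear([*t,z],vel=.03); f=F()-f0; zz=r.current_tool_pos()[2]-.07
    print(round(z-.07,4),round(zz,4),"x",(f[:2]@xv).round(2),"y",(f[:2]@yv).round(2),"z",f[2].round(2))
    if f[2]>10 or np.hypot(*f[:2])>8 : break
print(r.current_t(),r.current_opening()*85)
E
```

```text
0.0945 0.0944 x 0.77 y 1.76 z -0.4
0.0935 0.0934 x 1.31 y 1.15 z -0.81
0.0925 0.0924 x 0.59 y 1.21 z -0.37
0.0919 0.0919 x 1.0 y 1.14 z 0.86
0.0913 0.0913 x 0.58 y 2.39 z 1.2
0.0907 0.0907 x 0.17 y 3.08 z 2.24
0.0901 0.0901 x -0.81 y 2.54 z 3.18
0.0895 0.0894 x -0.33 y 1.38 z 1.88
0.0889 0.0888 x -0.28 y 0.55 z 2.18
0.0883 0.0883 x -0.23 y 0.49 z 4.01
0.0877 0.0876 x 0.02 y -0.91 z 2.1
0.0871 0.0869 x -0.3 y -0.65 z 1.39
0.0865 0.0863 x 0.69 y -0.39 z 0.13
0.0859 0.0858 x 0.2 y 1.25 z 1.19
0.0853 0.0853 x -0.31 y 0.06 z 2.0
0.0847 0.0847 x 0.61 y -0.45 z 1.05
0.0841 0.084 x 0.19 y 0.13 z 1.52
0.0835 0.0834 x 0.13 y 0.49 z 1.93
0.0829 0.0828 x -0.41 y 0.25 z 2.24
0.0823 0.0827 x -2.84 y 0.74 z 8.69
0.0817 0.0825 x -4.37 y 0.73 z 17.11
32.725 20.326410866158934
```

```bash
python3 - <<'E'
from h import *
p=np.array(r.current_tool_pos()); r.move_linear([p[0],p[1],.1525],vel=.02); print(F().round(2))
r.set_gripper(.55); r.sleep(.2); print(F().round(2))
r.move_linear([p[0],p[1],.21],vel=.12)
r.set_gripper(0); 
# gentle push on head top with shut fingers: head top at .150 if home -> TCP .172
z=.182; f0=F()
for i in range(40):
    z-=.001 if z>.176 else .0005
    r.move_linear([p[0],p[1],z],vel=.04); f=F()-f0
    if f[2]>1: print("tip",round(r.current_tool_pos()[2]-.022,4),f.round(2))
    if f[2]>9 or z<.169: break
print(z,r.current_t()); r.move_linear([p[0],p[1],.25],vel=.15)
H=S(T0,O0,-.095,.08); r.move_to([.3726,-.2629,.25],down(T0+np.pi/2)); d=grab("wrist"); save(d,"w6.png")
c=proj(d,[[*H,.15]])[0].astype(int); print(c,"head z",[round(float(at_depth(d,c[0]+i,c[1]+j)[2]),4) for i in(-4,0,4) for j in(-4,0,4)])
save(grab("scene"),"scene6.png"); s=load("scene6.png"); save(grab("top"),"top6.png")
A=cv2.resize(s["pixels"][190:370,130:350,::-1],(480,393)); B=cv2.resize(d["pixels"][c[1]-70:c[1]+100,c[0]-60:c[0]+70,::-1],(300,393))
cv2.imwrite("pics/c6.png",cv2.hconcat([A,B])); print(r.current_t(),at_depth(d,c[0],c[1]))
E
```

```text
[-1.36  1.27  7.67]
[ 0.4  -0.5   0.34]
tip 0.1505 [ 0.06 -0.15  1.2 ]
tip 0.1501 [ 0.24 -0.34  1.97]
tip 0.15 [-1.43  1.34  9.2 ]
0.17149999999999999 39.0667
[319 106] head z [0.1517, 0.1507, 0.1499, 0.1508, 0.1506, 0.1507, 0.1512, 0.1498, 0.1495]
41.4333 [ 0.40060525 -0.18533097  0.15064485]
```

View pics/c6.png

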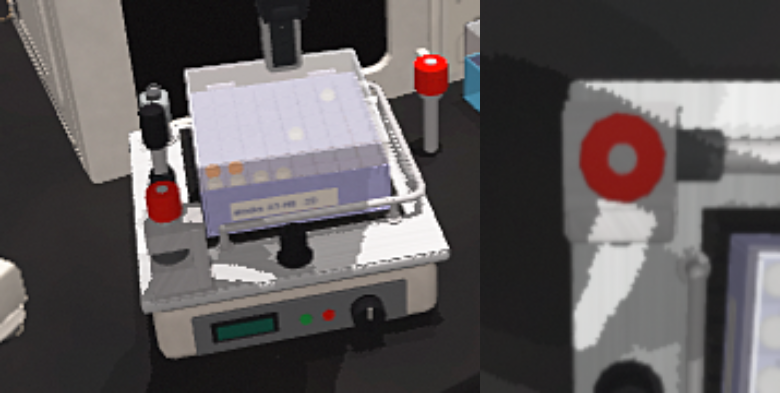

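Head top at 0.150 m both by touch and by depth (0.082 + 0.068), so the pin is fully home. The bar stands in the fork, the box is in place and the gripper is clear.

```bash
python3 -c "
from h import *
r.hand_in(); print(r.current_t())"
```

```text
the job is handed in; nothing more can be done
the job is handed in; nothing more can be done
```

The gate is shut and pinned, and the job was handed in at about 41 s of the 72 s allowed, with the gripper clear of everything.

**What I did**
- **Swing:** I gripped the black knob and swung the bar shut until I felt its stop.
- **Slide:** I felt for the rear stop and slid the bar 10 mm forward from it. The wrist camera's depth then showed a clear view through the fork and eye down to 76 mm.
- **Pin:** I moved the pin from its bush to the hole and lowered it, easing off sideways forces as I went. It passed the sprung ball at about 4 N and stopped at the collar.

**Last checks**
- **Pin height:** The head top is at 0.150 m, both by touch under a 9 N push and by camera depth. That matches 82 mm plus the pin's 68 mm length, so it is fully home.
- **Boxes:** The vial box looks unmoved in the last picture. I did not check the tip box again after the start, but the arm never worked near it.

**What disagreed**
- **Camera offset:** The top and wrist cameras differed by about 3 to 5 mm, so I used their average, relative moves and touch.
- **Collar force:** The last step down onto the collar read 17 N before I stopped and backed off. That is above the 12 N given for getting past the ball, but it came after the ball, with the collar already resting on the fork.

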